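# Set the lamp controller's step selector and start it

### The arm

A 7-joint arm with a two-finger parallel gripper is mounted at the origin on a cart in front of the work surface, level with it; the furniture and walls round the work are solid. World frame = base frame: x ahead of the robot, y to its left, z up, the work surface at z = 0. Lengths are in m, angles in degrees, forces in N, time in s.
With the tool pointing down it reaches from about 0.4 to 0.875 m from the base axis. Payload 19.3 kg.
Tool frame: the origin (TCP) lies between the finger pads; the fingertips stand 22 mm ahead of it and the grasp point (between the pads) lies 3 mm ahead of it; z points along the fingers, y is the direction in which the jaws open and shut (so a half turn about z gives the same grasp; the last joint's range is limited). The gripper opens to 85 mm and grips with 20 to 120 N. Pads are 22 mm wide; open, the fingers measure 114 mm over their backs; the gripper's body (76 mm by 85 mm) begins 54 mm behind the grasp point. The pads swing forward as they close: fully open they stand 13 mm farther back than shut.
Start: joints at [66.051, 29.874, -2.08, 91.645, 1.215, 58.505, -6.463], TCP at [0.213, -0.588, 0.253] pointing down, gripper open.
Joint ranges: [-166.77, 166.77], [-17.47, 122.26], [-85.68, 81.53], [9.62, 139.38], [-72.42, 252.41], [9.2, 110.78], [-144.41, 144.41]. Speed limits (degrees/s): [108.29, 108.29, 136.94, 136.94, 172.46, 172.46, 172.46].

### API

Orientations are given as [roll, pitch, yaw] about the fixed x, y, z axes, in that order (R = Rz(yaw) Ry(pitch) Rx(roll)).
In Python, from workcell import env gives the robot as it stands. The module is installed in compiled form; this text tells all that it offers.
- The arm moves only by the shell command python3 -m creep 'ROWS' [FORCE]. ROWS is JSON, a list of rows, each a list of 7 numbers: the turn, a rotation vector about the tool's x, y, z in degrees, then the shift along the tool's x, y, z in cm, then the closure in counts, from 0 (fully open) to 255 (shut). In form: [[wx, wy, wz, x, y, z, hand], ...]. A call has exactly 10 rows; each row shifts and turns the commanded pose from where the row before left it, along the tool's axes as they then stand; what a row does not reach is not made up. A row lasts 1/12 s, in which the tool goes at most 41.7 mm and 7.16 degrees, less where a joint would pass 70% of its speed; a pose out of reach is approached as far as the arm can. A call with a gripper value outside its range is refused whole. The fingers move at their own pace and stop on an object; FORCE is the grip in N (left out, the last holds). Time passes only in rows, so rows that do not move let the fingers close, or fill a call up. It gives the time, the measured TCP pose, the force and the opening at its end, in the units of the state.
- env.get_obs(): the state, without advancing time (a new reading comes with each control period).
- env.read_camera(name): name is "scene" or "top" or "wrist"; returns (picture, depth): 384x512x3 uint8, blue, green, red; 384x512 float32, m along the optical axis (not along the pixel's ray), 0 where there is no reading.
- env.camera_info(name): a dict with "mtx" (3x3 intrinsics, pixels), "D" ([k1, k2, p1, p2, k3] as OpenCV has them; the pictures are not rectified), "cam_to_world" (4x4, takes a point from camera to world coordinates). Camera axes: x right, y down, z forward; pixel columns grow to the right and rows downward; lengths in m; the calibration is good to about 2 mm. A picture is of the moment at which its call begins: read the wrist's pose just before it. camera_info takes no time and is no camera call; for the wrist camera it gives the pose at the moment of the call.
- env.job_done(): hands the job in, once; it reports no verdict.
The state is a dict: "time_s": time; "joint_pos": joint angles; "qd": joint speeds; "effort": joint torques, N m; "tool_pos": TCP position; "tool_rot": TCP orientation; "force": force on the tool from outside, world axes, zero at the start; "moment": the same for the moment, N m; "width": finger opening in m.
Only numpy, scipy, OpenCV 4.12 (cv2) and the standard library are available. Lean on these libraries where they do the work, as an engineer would, in place of code of your own. Each camera call takes 0.05 s, during which the arm holds its last target. There are 200 camera calls.

### The job

Set the microscope lamp controller to step five: with a fingertip push the selector's fin round clockwise, click by click, until it rests in the click with five dots, without going past it into the sixth. Then press the round start button fully in and let it go. Only push with the fingers, never pinch the fin, and leave the lens cap, eyepiece and thumb nut where they are.

Things in the scene. Friction and masses are not known exactly. Their poses are not given: they have to be found in the camera images.
- unit: Lamp controller: flat grey box, black top plate, 180 (x) x 250 (y) x 58 mm high, fixed to the bench. Origin under its centre on the bench; its x points to the far side, away from the robot, z up; yawed up to 17 degrees either way. Selector axis at x -10, y +30 mm, button at x -35, y -90 mm.
- five_dots (a point): Centre of the group of five dots, on the top plate. Six groups of white dots, one to six as on dice, lie 76 mm from the selector axis round its far side: one dot at 75 degrees counterclockwise (seen from above) from the unit's x, then one dot more every 30 degrees clockwise; five at 45 degrees clockwise from x, six at 75.
- selector (a joint): Selector angle in rad, growing clockwise from above: 0 at one dot, 0.524 per click, 2.094 at five dots, 2.618 at six; stops at -0.08 and 2.70. Sprung: leaving a click takes about 0.2 N m (4 N at 45 mm); halfway it tips over and snaps ahead of the finger into the next click and stays. Rests at first in one of the first three clicks.
- selector_axis (a point): Point on the selector's turning axis at the level of the black top plate (58 mm above the bench). Its x axis points along the fin towards the dots and turns with it; z up.
- selector_tip (a point): Top of the fin's outer end, 62 mm from the axis, 40 mm above the top plate. Selector: aluminium disc (radius 37, 8 mm thick), round grey hub (radius 16, up to 36 mm above the plate) and one upright grey radial fin with a white line on top, from the hub to 62 mm from the axis, 14 mm thick, 8 to 40 mm above the plate.
- start (a joint): Travel of the start button in m: 0 out, 0.006 fully pressed (about 4 N); springs back when released.
- start_top (a point): Centre of the top of the round grey start button (radius 14 mm), in a black housing on the near right of the black plate; pressed straight down.
- lens_cap_b: Bystander: loose black lens cap, 40 mm across, 11 mm high, lying on the unit's far right corner; origin at the centre of its underside.
- eyepiece_c: Bystander: loose black eyepiece, 51 mm across, 62 mm high, standing on the bench to the left of the unit; origin at the centre of its underside.
- thumb_nut: Bystander: loose tan knurled thumb nut, 27 mm across, 14 mm high, on the bench at the near side of the unit; origin at the centre of its underside.
- fin_push (a point): Middle of the fin's left cheek, 36 mm from the selector axis, 24 mm above the top plate, 7 mm to the side of the fin's centre plane: the flat side that faces counterclockwise, to be pushed for turning clockwise. Force from the fingers on both cheeks at once counts as pinching.

How it is judged:
By the outcome, as a careful person would: the job done as asked, in the order asked, and still so for the second after the job is handed in, with the robot touching nothing.
It also fails if it takes over 51 s, if anything falls off the work surface, if the arm or the gripper's body presses on something with over 40 N, if the wrist force passes 120 N, or if a joint passes its speed limit or range.

## Working session

There is one attempt and no reset: what is moved stays moved. The work goes in short steps, Python scripts to look and compute and a shell command to move; the robot and the scene stay as the last step left them, time stands still between calls to the robot, and variables do not carry over. Pictures are saved under pics/ and viewed, about 8 in all and at most 12, crops included, and the job is handed in when it is done.

```bash
mkdir -p pics
cat > h.py <<'E'
import numpy as np, cv2
from workcell import env
from scipy.spatial.transform import Rotation as R
def cam(n):
    i=env.camera_info(n); p,d=env.read_camera(n); return p,d,i
def px2w(i,d,u,v):
    K=np.array(i["mtx"]);D=np.array(i["D"]);T=np.array(i["cam_to_world"])
    n=cv2.undistortPoints(np.array([[[u,v]]],float),K,D)[0,0]
    return (T@np.r_[n*d,d,1])[:3]
def cloud(i,d):
    K=np.array(i["mtx"]);D=np.array(i["D"]);T=np.array(i["cam_to_world"])
    h,w=d.shape;u,v=np.meshgrid(np.arange(w),np.arange(h))
    n=cv2.undistortPoints(np.stack([u,v],-1).reshape(-1,1,2).astype(float),K,D)[:,0]
    z=d.reshape(-1,1);P=np.c_[n*z,z]@T[:3,:3].T+T[:3,3]
    return P.reshape(h,w,3)
def w2px(i,P):
    T=np.linalg.inv(np.array(i["cam_to_world"]));P=np.atleast_2d(P)@T[:3,:3].T+T[:3,3]
    return cv2.projectPoints(P,np.zeros(3),np.zeros(3),np.array(i["mtx"]),np.array(i["D"]))[0][:,0]
E
python3 - <<'E'
from h import *
o=env.get_obs()
for k in o: print(k,o[k])
for n in("scene","top"):
    p,d,i=cam(n); cv2.imwrite(f"pics/{n}0.png",p); np.savez(f"{n}0.npz",p=p,d=d,**{k:np.array(i[k]) for k in("mtx","D","cam_to_world")})
    print(n,np.round(np.array(i["cam_to_world"]),3).tolist())
E
```

```text
time_s 0.0
joint_pos [66.05078456 29.91022154 -2.08153109 91.67103102  1.21379346 58.5043979
 -6.46317249]
qd [-0.04802522  0.03278832 -0.06916898  0.04910946  0.01924244  0.01643898
  0.09563911]
effort [ 4.70764353e-04 -9.27114415e+01  1.98044904e+00 -3.69927120e+01
  1.80597551e-02  8.01047572e-03 -1.45140307e-04]
tool_pos [ 0.21288905 -0.58731537  0.25273129]
tool_rot [-1.79936475e+02  3.65839823e-03  1.99258745e+01]
force [ 0.62042858 -0.17220532 -0.11467605]
moment [-0.01043745 -0.00398916 -0.0162235 ]
width 0.08562094775193302
scene [[0.989, -0.124, 0.085, 0.47], [-0.15, -0.807, 0.572, -0.432], [-0.002, -0.578, -0.816, 0.809], [0.0, 0.0, 0.0, 1.0]]
top [[0.029, -0.98, 0.197, 0.378], [-1.0, -0.031, -0.006, 0.056], [0.011, -0.196, -0.98, 0.921], [0.0, 0.0, 0.0, 1.0]]
```

View pics/top0.png

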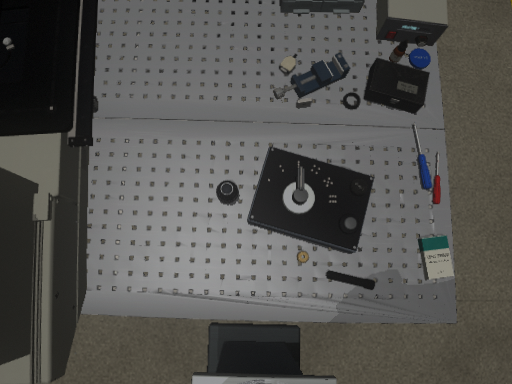

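View pics/scene0.png

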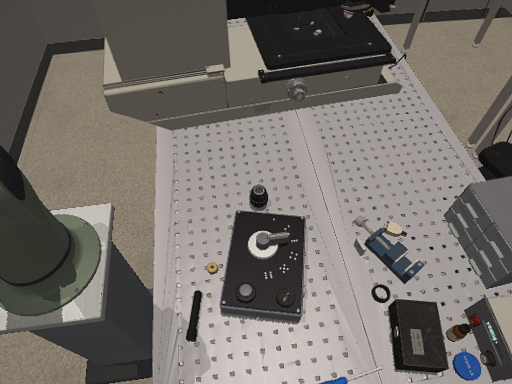

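The top view shows the unit centred at about (310,200), yawed about -15 degrees. The selector hub is at (300,196) with the fin pointing up to (300,167), probably click 3, and the button is at (350,223). The lens cap is at (358,187), the eyepiece at (228,190) and the nut at (303,257). Next I measure these points.

Run:
```python
from h import *
from scipy.optimize import minimize
for n in("top","scene"):
    i=dict(np.load(n+"0.npz")); P=cloud(i,i["d"]); p=i["p"]
    m=(abs(P[...,2]-.058)<.008)&(P[...,0]>.3)&(P[...,0]<.75)&(abs(P[...,1])<.4)
    k,l,st,c=cv2.connectedComponentsWithStats(m.astype(np.uint8)); j=1+np.argmax(st[1:,4]); Q=P[l==j]
    r=cv2.minAreaRect(Q[:,:2].astype(np.float32)*1000); print(n,"rect",r,"z",np.median(Q[:,2]))
    # tall parts
    c0=np.array(r[0])/1000
    g=(np.hypot(P[...,0]-c0[0],P[...,1]-c0[1])<.16)&(P[...,2]>.085)&(P[...,2]<.12)
    Q=P[g]; print(len(Q),Q.min(0),Q.max(0))
    f=P[g&(P[...,2]>.0955)]; mu=f.mean(0); w,v=np.linalg.eigh(np.cov(f[:,:2].T)); print("fin",len(f),mu,np.degrees(np.arctan2(*v[::-1,1])))
    u,v=((300,196) if n=="top" else (264,239))
    for nm,(a,b,w) in {"top":{"unit":(310,198,80),},"scene":{"unit":(265,265,70)}}[n].items():
        cv2.imwrite(f"pics/{n}_crop.png",cv2.resize(p[b-w:b+w,a-w:a+w],(600,600),interpolation=cv2.INTER_CUBIC))
```

```text
top rect ((541.6691284179688, -95.41081237792969), (247.3103790283203, 177.66748046875), 75.01720428466797) z 0.058498251752694075
324 [ 0.52363769 -0.07872083  0.08522053] [ 0.59973117 -0.04886184  0.1015855 ]
fin 147 [ 0.56705065 -0.06398787  0.09746191] 178.98268874369614
scene rect ((542.4605712890625, -94.71490478515625), (247.49195861816406, 177.94857788085938), 74.8483657836914) z 0.05839905865859518
309 [ 0.52555846 -0.07687614  0.08505586] [ 0.60250744 -0.04616372  0.10091803]
fin 137 [ 0.56862107 -0.06204389  0.09752268] 179.79852704789528
```

View pics/top_crop.png

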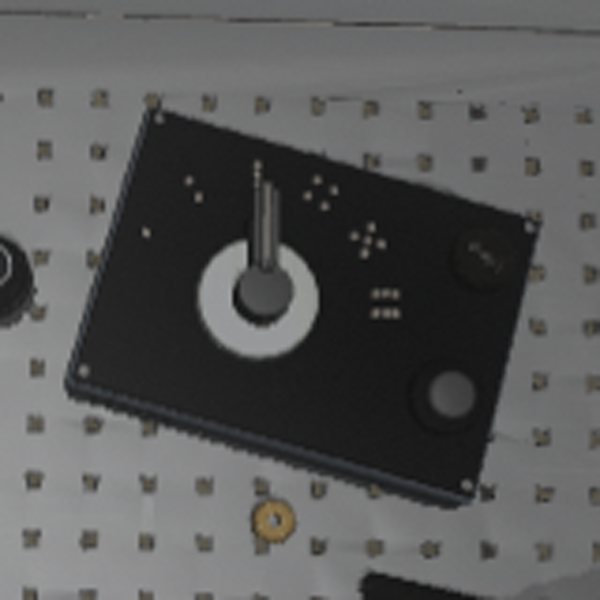

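The fin rests at three dots, with world angle about 0 degrees. Unit yaw is -15 degrees and its centre is (0.542, -0.095), which puts the axis at (0.540, -0.0635) and the button at (0.485, -0.173). I move above the left cheek, shut the hand and turn to yaw 90.

```bash
python3 -m creep '[[0,0,0,2.6,-1.9,0,255],[0,0,0,2.7,-2,0,255],[0,0,0,2.7,-2,0,255],[0,0,0,2.7,-2,0,255],[0,0,0,2.7,-2,0,255],[0,0,0,2.7,-2,0,255],[0,0,0,2.7,-2,0,255],[0,0,0,2.7,-2,0,255],[0,0,0,2.7,-2,0,255],[0,0,0,2.7,-2,0,255]]' 40
python3 -m creep '[[0,0,0,2.7,-2,0,255],[0,0,0,2.7,-2,0,255],[0,0,0,2.7,-2,0,255],[0,0,0,2.7,-2,0,255],[0,0,0,2.7,-2,0,255],[0,0,0,2.7,-2,0,255],[0,0,0,2.7,-2,0,255],[0,0,0,2.7,-2,0,255],[0,0,0,2.5,-1.8,0,255],[0,0,0,2.5,-1.6,0,255]]'
python3 -m creep '[[0,0,-7,0,0,0,255],[0,0,-7,0,0,0,255],[0,0,-7,0,0,0,255],[0,0,-7,0,0,0,255],[0,0,-7,0,0,0,255],[0,0,-7,0,0,0,255],[0,0,-7,0,0,0,255],[0,0,-7,0,0,0,255],[0,0,-7,0,0,0,255],[0,0,-7,0,0,0,255]]'
python3 - <<'E'
from h import *
o=env.get_obs(); print(o["time_s"],o["tool_pos"],o["tool_rot"],o["joint_pos"],o["width"])
p,d,i=cam("wrist"); cv2.imwrite("pics/w1.png",p); P=cloud(i,d)
np.savez("w1.npz",P=P,p=p)
print(np.array(i["cam_to_world"]).round(3).tolist())
g=(P[...,2]>.0955)&(P[...,2]<.105)&(P[...,1]<.0)&(d>0); f=P[g]; print("fin",len(f),f.mean(0),f.min(0),f.max(0))
b=np.hypot(P[...,0]-.485,P[...,1]+.173)<.03; 
for a in np.arange(.055,.1,.003): print(round(a,3),(b&(abs(P[...,2]-a)<.0015)).sum(),end='; ')
E
```

```text
time_s: 0.93
tool_pos: [0.3986, -0.3073, 0.2532]
tool_rot: [-180.0, 0.0, 19.9]
force: [0.8, -0.3, -0.5]
width: -0.0001
time_s: 1.77
tool_pos: [0.5825, -0.0339, 0.2531]
tool_rot: [-180.0, 0.0, 20.0]
force: [0.3, -0.3, -0.2]
width: -0.0002
time_s: 2.6
tool_pos: [0.5819, -0.0358, 0.253]
tool_rot: [-180.0, -0.0, 90.3]
force: [0.5, 0.1, -0.3]
width: -0.0001
2.6 [ 0.58188859 -0.03582657  0.25304656] [-1.79970994e+02 -2.48786209e-03  9.02719272e+01] [ 18.40160924  28.3480881  -29.25908993  97.12907575  15.75637166
  58.67700574 -15.92347501] -0.00011402435483777959
[[1.0, 0.005, -0.0, 0.581], [0.004, -0.962, -0.273, 0.032], [-0.001, 0.273, -0.962, 0.374], [0.0, 0.0, 0.0, 1.0]]
fin 704 [ 0.57348232 -0.06423723  0.09755556] [ 0.52657253 -0.07720453  0.09550006] [ 0.60182054 -0.05006051  0.10099732]
0.055 2; 0.058 269; 0.061 18; 0.064 18; 0.067 10; 0.07 7; 0.073 0; 0.076 0; 0.079 0; 0.082 0; 0.085 0; 0.088 0; 0.091 0; 0.094 0; 0.097 0; 0.1 0;
```

View pics/w1.png

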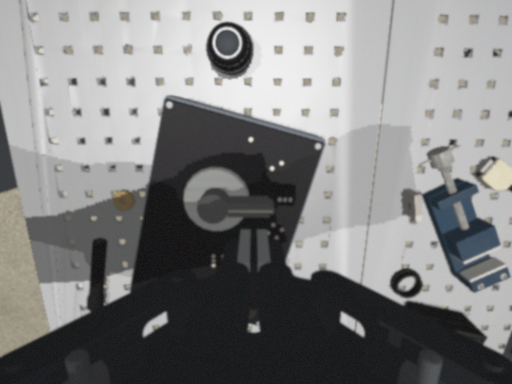

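The wrist view shows the hub at (213,206) and the fin pointing along +x to (275,207), at three dots. The shut fingers are at (255,250) on its left-cheek side. I descend now.

```bash
python3 -m creep '[[0,0,0,0.4,0,0,255],[0,0,0,0,0,2,255],[0,0,0,0,0,2.5,255],[0,0,0,0,0,2.5,255],[0,0,0,0,0,2.5,255],[0,0,0,0,0,2.5,255],[0,0,0,0,0,2,255],[0,0,0,0,0,1.5,255],[0,0,0,0,0,0,255],[0,0,0,0,0,0,255]]'
python3 - <<'E'
from h import *
for n in ("scene",):
    p,d,i=cam(n); cv2.imwrite("pics/s2.png",cv2.resize(p[190:330,190:330],(600,600),interpolation=cv2.INTER_CUBIC))
E
```

```text
time_s: 3.48
tool_pos: [0.5818, -0.0314, 0.0981]
tool_rot: [-179.9, -0.0, 89.8]
force: [0.5, 0.9, 0.8]
width: -0.0
```

View pics/s2.png

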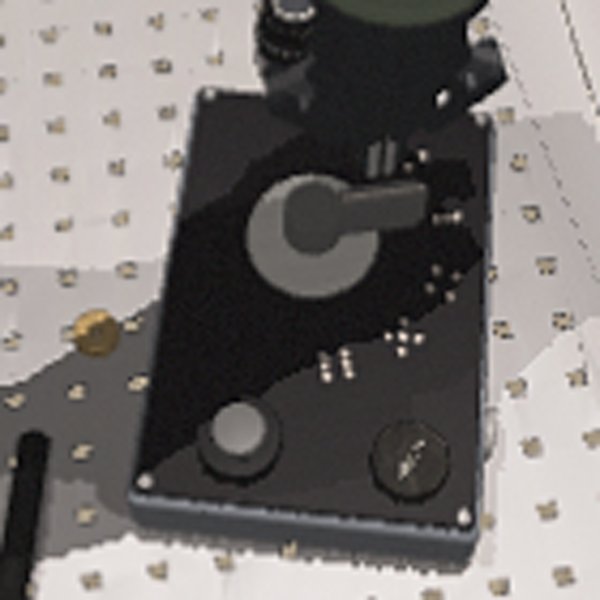

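The fingers stand behind the left cheek, clear of the fin at (390,160), and everything else is untouched. First push: approach, then arc 18 degrees about the axis.

```bash
python3 -m creep '[[0,0,0,-0.5,0,0,255],[0,0,0,-0.5,0,0,255],[0,0,0,-0.4,0,0,255],[0,0,3,-0.22,0.09,0,255],[0,0,3,-0.22,0.09,0,255],[0,0,3,-0.22,0.09,0,255],[0,0,3,-0.22,0.09,0,255],[0,0,3,-0.22,0.09,0,255],[0,0,3,-0.22,0.09,0,255],[0,0,0,0,0,0,255]]'
cat > fin.py <<'E'
from h import *
o=env.get_obs(); print(o["time_s"],o["tool_pos"],o["tool_rot"],o["force"])
A=np.array([.540,-.0635])
for n in("scene","top"):
    p,d,i=cam(n); P=cloud(i,d); r=np.hypot(P[...,0]-A[0],P[...,1]-A[1])
    g=(r>.022)&(r<.066)&(P[...,2]>.0955)&(P[...,2]<.1005)
    t=np.degrees(np.arctan2(P[...,1]-A[1],P[...,0]-A[0]))[g]
    print(n,g.sum(),"angle",np.percentile(t,[10,50,90]))
    if n=="scene": cv2.imwrite("pics/scrop.png",cv2.resize(p[190:330,190:330],(600,600),interpolation=cv2.INTER_CUBIC))
E
python3 fin.py
```

```text
time_s: 4.37
tool_pos: [0.5858, -0.0606, 0.0988]
tool_rot: [180.0, 0.0, 71.7]
force: [-0.2, -0.6, 0.0]
width: -0.0002
4.3667 [ 0.58584546 -0.06056213  0.09882545] [1.79950823e+02 1.36658364e-02 7.16935213e+01] [-0.19957798 -0.56795346  0.01882151]
scene 104 angle [-27.9568903  -20.26003332  -5.79870314]
top 26 angle [-38.85922068 -31.45635414 -24.07494476]
```

View pics/scrop.png

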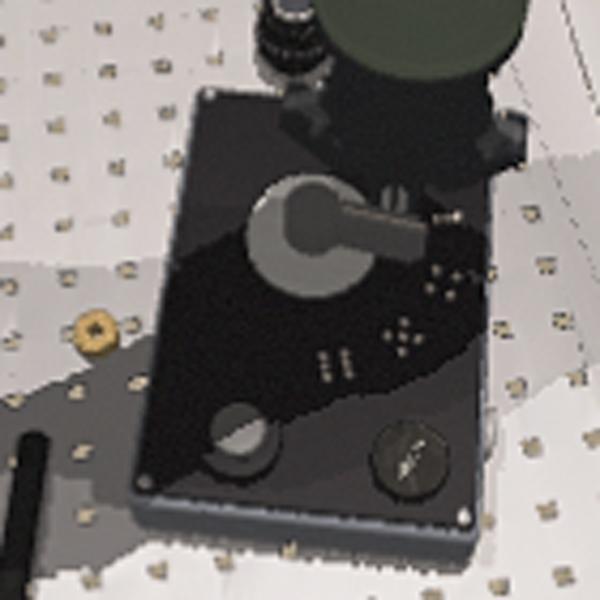

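The fin now points near the four dots (443,282), at about -30 degrees, with no contact force, so it has snapped to click four. Next is the second click.

```bash
python3 -m creep '[[0,0,3,-0.22,0.09,0,255],[0,0,3,-0.22,0.09,0,255],[0,0,3,-0.22,0.09,0,255],[0,0,3,-0.22,0.09,0,255],[0,0,3,-0.22,0.09,0,255],[0,0,3,-0.22,0.09,0,255],[0,0,3,-0.22,0.09,0,255],[0,0,3,-0.22,0.09,0,255],[0,0,3,-0.22,0.09,0,255],[0,0,0,0,0,0,255]]'
python3 fin.py
```

```text
time_s: 5.3
tool_pos: [0.5827, -0.0809, 0.0984]
tool_rot: [180.0, 0.0, 44.8]
force: [-0.6, 0.5, 0.4]
width: 0.0
5.3 [ 0.58265148 -0.08086208  0.09843984] [1.79991498e+02 3.77508107e-03 4.48475265e+01] [-0.5515909   0.53074118  0.44099841]
scene 96 angle [-51.81760259 -44.2209132  -30.57636592]
top 71 angle [-60.16370073 -51.69865922 -42.08243311]
```

View pics/scrop.png

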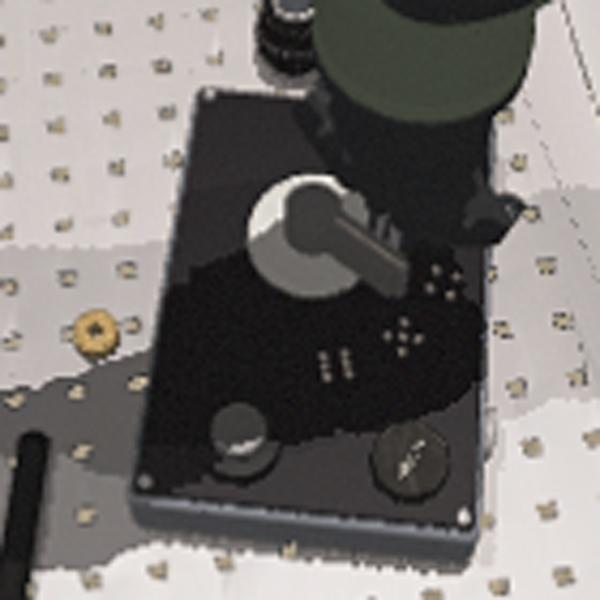

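The fin points towards the five dots (403,337), with no contact force. I back the finger off, lift, and measure with a clear view.

```bash
python3 -m creep '[[0,0,0,0.5,0,0,255],[0,0,0,1,0,0,255],[0,0,0,0.5,0,-1,255],[0,0,0,0,0,-2.5,255],[0,0,0,0,0,-3,255],[0,0,0,0,0,-3,255],[0,0,0,2,0,-2.5,255],[0,0,0,3,0,0,255],[0,0,0,3,0,0,255],[0,0,0,0,0,0,255]]'
python3 fin.py
python3 - <<'E'
from h import *
p,d,i=cam("top"); np.save("t.npy",p)
P=cloud(i,d); np.savez("t5.npz",P=P,p=p)
def U(x,y,z): 
    r=R.from_euler('z',-15,degrees=True).as_matrix(); return r@[x,y,z]+[.542,-.095,0]
b=U(-.035,-.09,.07); print("button",b,w2px(i,b))
u,v=w2px(i,b)[0].astype(int); print(P[v-3:v+4:3,u-3:u+4:3,2].round(4))
q=P[(np.hypot(P[...,0]-b[0],P[...,1]-b[1])<.025)&(P[...,2]>.0755)]; print(len(q),q.mean(0) if len(q) else 0,np.median(q,0) if len(q) else 0)
cv2.imwrite("pics/t5.png",cv2.resize(p[118:278,230:390],(600,600),interpolation=cv2.INTER_CUBIC))
E
```

```text
time_s: 6.23
tool_pos: [0.6565, -0.0038, 0.2195]
tool_rot: [-180.0, -0.2, 45.3]
force: [-0.1, 0.2, -0.0]
width: -0.0
6.2333 [ 0.65654525 -0.00377188  0.21954734] [-179.98120093   -0.24509057   45.25704224] [-0.11260719  0.18983235 -0.01428834]
scene 95 angle [-66.08697706 -58.97608917 -50.19453232]
top 91 angle [-70.52004269 -61.9114778  -53.57581819]
button [ 0.48489888 -0.17287466  0.07      ] [[348.66869098 223.36831489]]
[[0.6959 0.6995 0.7035]
 [0.696  0.7    0.7044]
 [0.6967 0.6999 0.7055]]
0 0 0
```

View pics/t5.png

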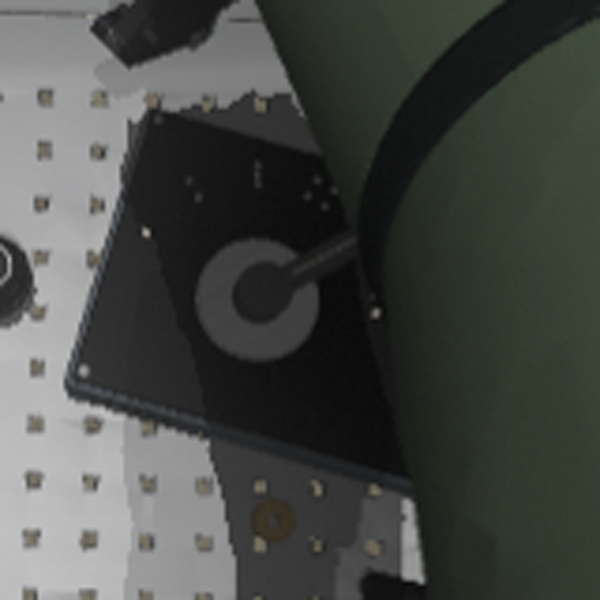

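The fin is at about -60 degrees (hub (260,293), fin to (355,240)), which is the five-dot click. I take the button height from the unobstructed first pictures.

Run:
```python
from h import *
for n in("top","scene"):
    i=dict(np.load(n+"0.npz")); P=cloud(i,i["d"]); b=(np.hypot(P[...,0]-.485,P[...,1]+.173)<.03)&(P[...,2]>.061)
    z=P[b][:,2]; print(n,np.histogram(z,bins=np.arange(.06,.1,.002)))
    t=P[b&(P[...,2]>np.percentile(z,99)-.004)]; print(len(t),t.mean(0),t.min(0),t.max(0))
    g=b&(i["p"].mean(2)>70); print("bright",g.sum(),P[g].mean(0),np.median(P[g],0), P[g].min(0),P[g].max(0))
```

```text
top (array([16, 14,  2,  7, 59, 68, 39,  9, 10, 34, 66, 19,  1,  0,  0,  0,  0,
        0,  0,  0]), array([0.06 , 0.062, 0.064, 0.066, 0.068, 0.07 , 0.072, 0.074, 0.076,
       0.078, 0.08 , 0.082, 0.084, 0.086, 0.088, 0.09 , 0.092, 0.094,
       0.096, 0.098, 0.1  ]))
101 [ 0.48526185 -0.17234683  0.08109706] [ 0.47347796 -0.18412198  0.07923887] [ 0.49739148 -0.15993719  0.08428431]
bright 23 [ 0.48159088 -0.16776243  0.08069725] [ 0.48206944 -0.16819361  0.08083909] [ 0.47570351 -0.17264788  0.07868696] [ 0.48880381 -0.16403487  0.08322293]
scene (array([ 5,  7,  8, 13, 76, 82,  9,  6, 11, 66, 52,  2,  0,  0,  0,  0,  0,
        0,  0,  0]), array([0.06 , 0.062, 0.064, 0.066, 0.068, 0.07 , 0.072, 0.074, 0.076,
       0.078, 0.08 , 0.082, 0.084, 0.086, 0.088, 0.09 , 0.092, 0.094,
       0.096, 0.098, 0.1  ]))
122 [ 0.48566325 -0.17132516  0.07990441] [ 0.47201396 -0.18452916  0.07792161] [ 0.49847695 -0.15766587  0.08246821]
bright 121 [ 0.48565564 -0.17140511  0.07988556] [ 0.48587072 -0.1713484   0.07984548] [ 0.47227754 -0.18382065  0.0766889 ] [ 0.49847695 -0.15820424  0.08246821]
```

The button top is at (0.4855, -0.172, 0.0805), with its housing at 0.071, so fully pressed is about 0.0745 and the TCP should be about 0.0965. I go above it, then down.

```bash
python3 -m creep '[[0,0,0,-2.4,-0.04,0,255],[0,0,0,-3,-0.04,0,255],[0,0,0,-3,-0.04,0,255],[0,0,0,-3,-0.04,0,255],[0,0,0,-3,-0.04,0,255],[0,0,0,-3,-0.04,0,255],[0,0,0,-3,-0.04,0,255],[0,0,0,-2.6,-0.04,0,255],[0,0,0,-1,0,0,255],[0,0,0,0,0,0,255]]'
python3 -m creep '[[0,0,0,0,0,2,255],[0,0,0,0,0,3,255],[0,0,0,0,0,3,255],[0,0,0,0,0,1.5,255],[0,0,0,0,0,0.9,255],[0,0,0,0,0,0.5,255],[0,0,0,0,0,0,255],[0,0,0,0,0,0,255],[0,0,0,0,0,0,255],[0,0,0,0,0,0,255]]'
```

```text
time_s: 7.22
tool_pos: [0.4794, -0.1796, 0.2188]
tool_rot: [180.0, 0.1, 44.7]
force: [1.9, -0.5, 0.2]
width: -0.0002
time_s: 8.05
tool_pos: [0.4818, -0.1773, 0.1102]
tool_rot: [179.9, -0.0, 44.9]
force: [-0.2, 0.6, 0.4]
width: -0.0002
```

```bash
python3 -m creep '[[0,0,0,0.3,-0.1,0,255],[0,0,0,0.3,0,0,255],[0,0,0,0,0,0.3,255],[0,0,0,0,0,0.3,255],[0,0,0,0,0,0.2,255],[0,0,0,0,0,0.2,255],[0,0,0,0,0,0.2,255],[0,0,0,0,0,0.1,255],[0,0,0,0,0,0,255],[0,0,0,0,0,0,255]]'
```

```text
time_s: 8.88
tool_pos: [0.4849, -0.1721, 0.0963]
tool_rot: [-180.0, -0.0, 44.9]
force: [0.2, 2.5, 4.2]
width: 0.0
```

The force is about 4 N, near the bottom of travel. I press on a little until the force rises past the spring, which confirms the stop.

```bash
python3 -m creep '[[0,0,0,0,0,0.1,255],[0,0,0,0,0,0.1,255],[0,0,0,0,0,0,255],[0,0,0,0,0,0,255],[0,0,0,0,0,0,255],[0,0,0,0,0,0,255],[0,0,0,0,0,0,255],[0,0,0,0,0,0,255],[0,0,0,0,0,0,255],[0,0,0,0,0,0,255]]'
```

```text
time_s: 9.72
tool_pos: [0.485, -0.1722, 0.0955]
tool_rot: [180.0, -0.0, 44.9]
force: [-8.7, 4.2, 33.4]
width: -0.0
```

The force is 33 N with only 0.8 mm more travel, so the button is on its stop. I release and retreat.

```bash
python3 -m creep '[[0,0,0,0,0,-0.5,255],[0,0,0,0,0,-1,255],[0,0,0,0,0,-2,255],[0,0,0,0,0,-3,255],[0,0,0,0,0,-3,255],[0,0,0,0,0,-3,255],[0,0,0,0,2,-2,255],[0,0,0,-1.5,3,0,255],[0,0,0,-1.5,3,0,255],[0,0,0,-1.5,3,0,255]]'
python3 -m creep '[[0,0,0,-1.5,3,0,255],[0,0,0,-1.5,2,0,255],[0,0,0,-1,1,0,255],[0,0,0,0,0,0,255],[0,0,0,0,0,0,255],[0,0,0,0,0,0,255],[0,0,0,0,0,0,255],[0,0,0,0,0,0,255],[0,0,0,0,0,0,255],[0,0,0,0,0,0,255]]'
python3 fin.py
python3 - <<'E'
from h import *
for n in("top","scene"):
    p,d,i=cam(n);P=cloud(i,d); b=(np.hypot(P[...,0]-.485,P[...,1]+.172)<.010); print(n,b.sum(),np.median(P[b][:,2]) if b.any() else None)
    q=p[118:278,230:390] if n=="top" else p[170:330,180:340]
    cv2.imwrite(f"pics/{n}F.png",cv2.resize(q,(400,400),interpolation=cv2.INTER_CUBIC))
cv2.imwrite("pics/F.png",np.hstack([cv2.imread("pics/topF.png"),cv2.imread("pics/sceneF.png")]))
E
```

```text
time_s: 10.55
tool_pos: [0.5309, -0.2834, 0.2403]
tool_rot: [179.9, -0.0, 44.9]
force: [-0.0, 0.5, -0.1]
width: -0.0003
time_s: 11.38
tool_pos: [0.5449, -0.3521, 0.2395]
tool_rot: [180.0, -0.0, 45.0]
force: [-1.1, -0.3, -0.0]
width: 0.0003
11.3833 [ 0.54489049 -0.35213897  0.23948003] [ 1.79989881e+02 -3.92768978e-03  4.49584440e+01] [-1.12083725 -0.26074036 -0.03870014]
top 66 0.08073535323416725
scene 0 NoneTraceback (most recent call last):
  File "fin.py", line 8, in <module>
    print(n,g.sum(),"angle",np.percentile(t,[10,50,90]))
                            ~~~~~~~~~~~~~^^^^^^^^^^^^^^
    return _quantile_unchecked(
        a, q, axis, out, overwrite_input, method, keepdims, weights)
    return _ureduce(a,
                    func=_quantile_ureduce_func,
    ...<5 lines>...
                    overwrite_input=overwrite_input,
                    method=method)
    r = func(a, **kwargs)
    result = _quantile(arr,
                       quantiles=q,
    ...<2 lines>...
                       out=out,
                       weights=wgt)
    slices_having_nans = np.isnan(arr[-1, ...])
                                  ~~~^^^^^^^^^
IndexError: index -1 is out of bounds for axis 0 with size 0
```

View pics/F.png

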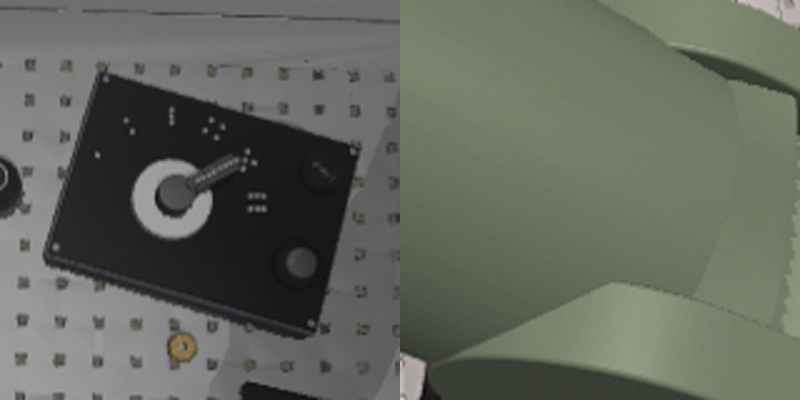

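The top view shows the fin (hub (177,193) to tip (240,158)) pointing at the five dots. The button (301,262) is out again at 0.0807 m, and the cap, nut and eyepiece have not moved. The arm hides the scene view, but it touches nothing, so I hand in.

```bash
python3 -c "
from workcell import env
print(env.job_done())"
```

```text
the job is handed in; nothing more can be done
None
```

The selector is set to step five and the start button was pressed fully in and released. I handed the job in at about 11.5 s of the 51 s allowed.

- **Selector:** The fin started in the third click. I pushed its left cheek with the shut fingertips, one click at a time, to four and then five. It measured about -59 to -62 degrees in world angle, and five dots is -60. The final top picture shows the fin pointing at the five dots.
- **Button:** I pressed it until the force rose from 4 N to 33 N within 0.8 mm, so it was on its stop. After release its top was back at 0.0807 m, the same height as before.
- **Other objects:** The lens cap, thumb nut and eyepiece look unmoved in the top picture. I judged this by eye and did not measure their positions.
- **Failed checks:** In the last look the arm hid the unit from the scene camera, so the numeric fin-angle check failed there. The final state rests on the top camera, plus the angle measured before the button press. Contact force at the end was about 1 N, which is sensor noise.

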